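Change over hardware boxes with a fingertip

ROBOT

A 6-joint arm with a two-finger parallel gripper is mounted at the origin on a cart in front of the work surface, level with it; the furniture and walls round the work are solid. World frame = base frame: x ahead of the robot, y to its left, z up, the work surface at z = 0. Lengths are in m, angles in rad, forces in N, time in s.
With the tool pointing down it reaches from about 0.325 to 0.775 m from the base axis. Payload 5.5 kg.
Tool frame: the origin (TCP) lies between the finger pads; the fingertips stand 8 mm ahead of it and the grasp point (between the pads) lies 11 mm behind it (tcp_to_tips is the distance from the TCP to the fingertips, in m); z points along the fingers, y is the line along which they close (so a half turn about z gives the same grasp; the last joint's range is limited). The gripper opens to 88 mm and grips with 3 to 60 N. Pads are 20 mm wide; open, the fingers measure 115 mm over their backs; the gripper's body (75 mm by 178 mm) begins 61 mm behind the grasp point.
Start: joints at [1.263, 0.091, 1.231, -0, 1.82, -0.057], TCP at [0.149, 0.581, 0.231] pointing down, gripper open.
Joint ranges: [-2.87, 2.87], [-0.86, 2.18], [0.17, 2.46], [-1.51, 4.65], [0.06, 2.69], [-2.65, 2.65]. Speed limits (rad/s): [2.57, 2.57, 3.01, 3.14, 3.14, 3.14].

INTERFACE

Orientations are given as a unit quaternion [w, x, y, z].
In Python, from bench import * gives the robot as it stands. Calls block until the motion is done:
- move_to(position, orientation): joint-space move of the TCP to a pose.
- move_l(position, speed=0.15, orientation=None): straight line of the TCP; orientation=None keeps the orientation; speed is the mean speed in m/s.
- movej(angles): joint-space move.
- gripper_open() and close(): open the fingers fully, or close them until they stop; the grip force is fixed at half the most.
- hold(seconds).
- inverse_kinematics(position, orientation): joint angles nearest the present ones, or None.
- state(): the state.
- get_image(name): name is "scene" or "top" or "wrist"; returns a dict with "frame" (400x640x3 uint8, blue, green, red), "depth" (400x640 float32, m along the optical axis (not along the pixel's ray), 0 where there is no reading), "camera_matrix" (3x3 intrinsics, pixels), "k1" (the pictures are not rectified: a ray, as slopes to the right and down, at radius r is drawn at 1 + k1 r^2 times it, then the intrinsics apply), "view" (4x4, takes a point from world to camera coordinates). Camera axes: x right, y up, looking along -z (the intrinsics and any distortion apply to the point x, -y, -z); pixel columns grow to the right and rows downward; lengths in m; the calibration is good to about 2 mm. A picture is of the moment at which its call begins.
A pose or a line that the arm cannot do raises IKError and nothing moves.
- job_done(): hands the job in; it is judged then, once.
The state is a dict: "time": time; "joint_pos": joint angles; "dq": joint speeds; "joint_torque": joint torques, N m; "ee_pos": TCP position; "ee_rot": TCP orientation; "ft_force": force on the tool from outside, world axes, zero at the start; "moment": the same for the moment, N m; "finger_gap": finger opening in m; "finger_force": force on a finger pad.
Only numpy, scipy, OpenCV 4.12 (cv2) and the standard library are available. Lean on these libraries where they do the work, as an engineer would, in place of code of your own. Each camera call takes 0.05 s, during which the arm holds its last target. There are 200 camera calls.

TASK

Change over from the small box of screws to the large one: push the small plywood box's open lid shut, and flip the large plywood box's lid up and over past upright, so that it leans back fully open by its own weight. Only push with the fingers: do not pinch or lift anything, push gently, leave both boxes standing where they are and do not disturb the other things on the bench.

Things in the scene. Friction and masses are not known exactly. Their poses are not given: they have to be found in the camera images.
- large_box: the large plywood hardware box, loose on the bench, about 2.0 kg: 100 deep (its x) x 200 wide (its y) x 80 mm high without lid, walls 9 thick. Origin: centre of its underside; +x points from its front (the side nearest the robot, with the lid's tab) to its hinge side, z up; yaw within 0.3 rad of 0.
- large_lid (a joint): angle (rad) of the large box's lid: 0 shut, flat on the rim; 1.57 upright; 1.9 fully open, leaning back beyond the far wall on its stop. Hinge nearly free, lightly damped, no spring: below about 1.5 the lid falls shut, past about 1.65 it falls open and stays by its weight. It starts shut.
- large_lid_tab (a point): middle of the front edge of the large lid's tab, at the level of the lid's underside; moves with the lid, 128 mm from the hinge axis. The dark wooden tab is 50 mm wide, 8 thick, flush with the lid's underside, and sticks out 28 beyond the middle of the lid's front edge; below it is free space down to the bench (80 mm when shut).
- large_box_hinge (a point): middle of the large lid's hinge axis (along the box's y), fixed on the box: top of the far wall, box frame (50, 0, 80) mm. The lid is a plywood panel 100 x 200 x 10 mm, about 0.2 kg; its underside lies in the plane of the axis.
- small_box: the small plywood hardware box, loose on the bench, about 1.4 kg: 80 deep (its x) x 120 wide (its y) x 80 mm high without lid, walls 9 thick. Origin: centre of its underside; +x points from its front (the side nearest the robot, with the lid's tab) to its hinge side, z up; yaw within 0.3 rad of 0.
- small_lid (a joint): angle (rad) of the small box's lid: 0 shut, flat on the rim; 1.57 upright; 1.9 fully open, leaning back beyond the far wall on its stop. Hinge nearly free, lightly damped, no spring: below about 1.5 the lid falls shut, past about 1.65 it falls open and stays by its weight. It starts leaning open.
- small_lid_tab (a point): middle of the front edge of the small lid's tab, at the level of the lid's underside; moves with the lid, 108 mm from the hinge axis. The dark wooden tab is 50 mm wide, 8 thick, flush with the lid's underside, and sticks out 28 beyond the middle of the lid's front edge; below it is free space down to the bench (80 mm when shut).
- small_box_hinge (a point): middle of the small lid's hinge axis (along the box's y), fixed on the box: top of the far wall, box frame (40, 0, 80) mm. The lid is a plywood panel 80 x 120 x 10 mm, about 0.12 kg; its underside lies in the plane of the axis.
- tenon: pale wooden practice tenon joint, 50 x 125 x 50, long side roughly along world x, on the bench between the two boxes (mm); origin at the centre of its underside; to be left alone
- sanding: brown sanding block, 63 x 101 x 33, on the bench at the robot's side of the boxes (mm); origin at the centre of its underside; to be left alone
- mortise: pale wooden practice mortise block, 45 x 110 x 45, at the right (mm); origin at the centre of its underside; to be left alone
- halving: wooden practice halving joint, 40 x 140 x 38, at the right, on the robot's side of the boxes (mm); origin at the centre of its underside; to be left alone
Mind the look-alikes: they are no part of the job. What is shaped like the small_box but turquoise or yellow is not meant.

How it is judged:
At the end, for the whole second after the job is handed in: The large box's lid rests leaning back open (joint over 1.75 rad) and the small box's lid rests shut (under 0.06 rad), both still; both boxes stand flat within 40 mm of where they started (value of joint large_lid above 1.75 rad and value of joint small_lid below 0.06 rad and velocity of joint large_lid between -0.1 and 0.1 rad/s and velocity of joint small_lid between -0.1 and 0.1 rad/s and distance of each of large_box, small_box from where it was at the start of the episode below 0.04 m and angle between each of large_box, small_box's own z axis and vertical below 0.05 rad and linear speed of each of large_box, small_box below 0.02 m/s); the robot touches nothing.
It fails at once if a box is lifted more than 15 mm, tipped more than 0.2 rad or shoved more than 40 mm (height (world z) of any of large_box, small_box above 0.015 m or angle between any of large_box, small_box's own z axis and vertical above 0.2 rad or distance of any of large_box, small_box from where it was at the start of the episode above 0.04 m).
It fails at once if the fingers press on a box or its lid with more than 15 N (pinched or struck, not gently pushed) (contact force between the fingers and large_box above 15 N or contact force between the fingers and small_box above 15 N).
It fails at once if another thing on the bench is moved more than 30 mm (distance of any of tenon, sanding, mortise, halving from where it was at the start of the episode above 0.03 m).
It also fails if it takes over 59 s, if anything falls off the work surface, if the arm or the gripper's body presses on something with over 40 N, if the wrist force passes 120 N, or if a joint passes its speed limit or range.

## Working session

There is one attempt and no reset: what is moved stays moved. The work goes in short steps, each a Python script; the robot and the scene stay as the last script left them, time stands still between calls to the robot, and variables do not carry over. Pictures are saved under pics/ and viewed, at most 10 in all, crops included, and the job is handed in when it is done.

```bash
mkdir -p pics; cat > h.py <<'E'
from bench import *
import numpy as np, cv2
def pts(im):
    K=np.array(im["camera_matrix"]);d=im["depth"];h,w=d.shape
    u,v=np.meshgrid(np.arange(w),np.arange(h))
    dist=np.array([im["k1"],0,0,0,0.])
    n=cv2.undistortPoints(np.stack([u,v],-1).reshape(-1,1,2).astype(np.float64),K,dist).reshape(h,w,2)
    c=np.stack([n[...,0]*d,-n[...,1]*d,-d,np.ones_like(d)],-1)
    p=c@np.linalg.inv(np.array(im["view"])).T
    p=p[...,:3]; p[d<=0]=np.nan
    return p
E
python3 - <<'E'
from h import *
for n in("top","scene"):
    im=get_image(n); cv2.imwrite(f"pics/{n}0.png",im["frame"]); np.savez(f"{n}0.npz",p=pts(im),f=im["frame"])
    print(n,(im["depth"]>0).mean(), np.linalg.inv(np.array(im["view"]))[:3,3])
print(state())
E
```

```text
top 0.99597265625 [ 0.36160201 -0.01664556  1.28462291]
scene 0.9960390625 [ 0.10960124 -0.76540514  1.07012065]
{'time': 0.1, 'joint_pos': array([ 1.26329635e+00,  9.17918049e-02,  1.23172344e+00,  5.05345127e-06,
        1.81981917e+00, -5.66934437e-02]), 'dq': array([ 8.31622921e-05, -8.69220858e-04, -2.54295001e-03,  4.75136752e-04,
       -1.16878851e-03, -5.60446107e-04]), 'joint_torque': array([ 2.82613393e-03, -4.47854626e+01, -4.07571101e+01,  7.00388965e-02,
        2.82753655e-02, -7.27055749e-05]), 'ee_pos': array([0.14883262, 0.58099273, 0.22963875]), 'ee_rot': array([-1.60118752e-04,  1.25074178e-01,  9.92147011e-01, -8.56040227e-04]), 'ft_force': array([ 0.18566651, -0.084697  , -0.0436098 ]), 'moment': array([-0.02975451, -0.0250706 ,  0.01317722]), 'finger_force': 0.0, 'finger_gap': 0.08763871056416306}
```

View pics/top0.png

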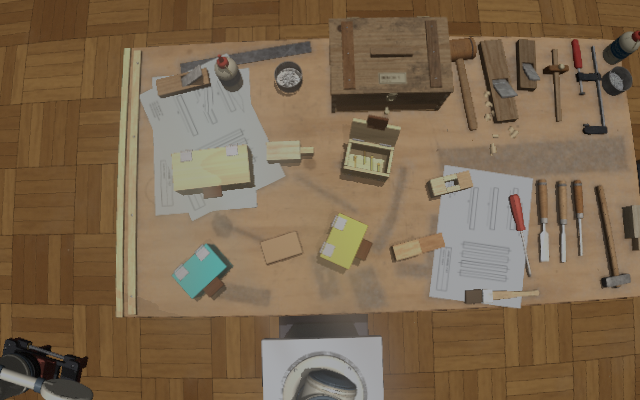

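View pics/scene0.png

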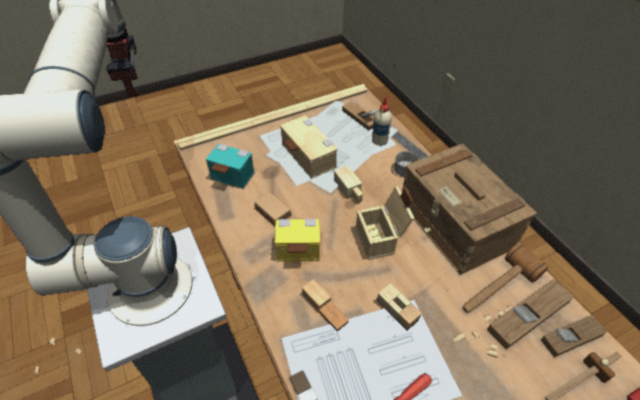

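The top view shows the following:
- **small_box:** plywood and open, at (370,155), with its lid leaning toward the dark chest at (390,62). The look-alikes are the turquoise box at (202,270) and the yellow box at (343,240).
- **large_box:** plywood and shut, at (211,168), with its tab at about (212,192).
- **Neighbours:** tenon at (290,150), sanding block at (281,247), mortise at (450,185) and halving at (418,247).

I'll measure the boxes from depth and check the choice in a crop.

```bash
python3 - <<'E'
from h import *
D=np.load("top0.npz");p=D["p"];f=D["f"]
z=p[...,2]
print("bench z",np.nanmedian(z[200:215,480:510]))
def rect(x0,x1,y0,y1,zl,zh,name):
    m=np.zeros(z.shape,bool);m[y0:y1,x0:x1]=True
    m&=(z>zl)&(z<zh)
    q=p[m][:,:2].astype(np.float32)
    r=cv2.minAreaRect(q);print(name,m.sum(),np.round(r[0],4),np.round(r[1],4),round(r[2],2),"zmed",np.median(z[m]));
    print(np.round(cv2.boxPoints(r),4).tolist());return m
rect(160,262,135,205,.082,.1,"large lid")
rect(195,230,180,205,.075,.1,"tabregion")
rect(335,402,128,190,.070,.09,"small rim")
m=rect(340,410,105,150,.1,.3,"small lid")
q=p[m];c=q.mean(0);_,_,V=np.linalg.svd(q-c,full_matrices=False);print("lid c",c,"normal",V[2],"zmax",q[:,2].max())
for n,b in dict(tenon=(262,318,135,168),sanding=(255,305,228,268),mortise=(425,475,168,202),halving=(385,448,228,265),yellow=(315,375,208,275),turq=(170,232,240,303)).items(): rect(*b,.015,.2,n)
m=np.zeros(z.shape,bool);m[10:115,325:455]=1;m&=z>.1;q=p[m];print("chest",q.min(0),q.max(0), "nan")
# chest front bottom edge: min x by y
a=f[105:215,150:410];cv2.imwrite("pics/crop0.png",cv2.resize(a,None,fx=3,fy=3,interpolation=cv2.INTER_CUBIC))
E
```

```text
bench z 0.0023397891633550882
large lid 3175 [0.5867 0.2691] [0.1325 0.2007] 5.2 zmed 0.08915706582989835
[[0.5116999745368958, 0.3630000054836273], [0.5299000144004822, 0.1632000058889389], [0.6618000268936157, 0.17520000040531158], [0.6435999870300293, 0.375]]
tabregion 455 [0.5421 0.2661] [0.0913 0.0467] 88.13 zmed 0.0881309461020674
[[0.517300009727478, 0.22130000591278076], [0.5640000104904175, 0.21969999372959137], [0.5669000148773193, 0.3109999895095825], [0.5202000141143799, 0.3125]]
small rim 655 [ 0.6155 -0.1371] [0.1205 0.0874] 77.55 zmed 0.07924051463031145
[[0.5598000288009644, -0.186599999666214], [0.6450999975204468, -0.2054000049829483], [0.6711000204086304, -0.0877000018954277], [0.5857999920845032, -0.06889999657869339]]
small lid 928 [ 0.675  -0.1509] [0.1204 0.0378] 76.69 zmed 0.14034195368880809
[[0.6427000164985657, -0.20509999990463257], [0.6794999837875366, -0.21379999816417694], [0.7071999907493591, -0.0966000035405159], [0.6704000234603882, -0.08789999783039093]]
lid c [ 0.67337875 -0.14988845  0.13914666] normal [-0.91480501  0.20110716  0.35026804] zmax 0.
[... 907 characters left out ...]
7, -0.3375000059604645], [0.41769999265670776, -0.32839998602867126], [0.3862000107765198, -0.19179999828338623]]
yellow 1826 [ 0.3967 -0.0741] [0.114  0.1205] 64.25 zmed 0.08938679702457297
[[0.31769999861717224, -0.09929999709129333], [0.4262000024318695, -0.15160000324249268], [0.4756999909877777, -0.04899999871850014], [0.36719998717308044, 0.0034000000450760126]]
turq 1978 [0.3286 0.2916] [0.1158 0.123 ] 42.5 zmed 0.0885936003256308
[[0.2443999946117401, 0.2978000044822693], [0.32749998569488525, 0.2071000039577484], [0.41280001401901245, 0.28529998660087585], [0.3296999931335449, 0.37599998712539673]]
chest [ 0.698543   -0.34969347  0.1000024 ] [ 0.96443885 -0.04309134  0.18628832] nan
```

View pics/crop0.png

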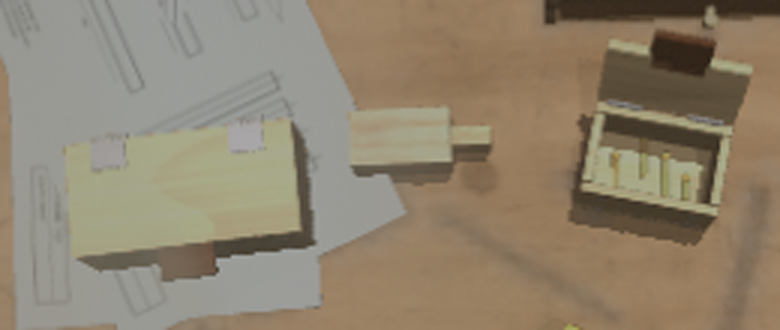

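The crop confirms both picks: plywood box with the lid leaning back against a narrow gap, and the large shut lid with its tab facing the robot. Next I'll check the gap between the small lid and the chest.

```bash
python3 - <<'E'
from h import *
p=np.load("top0.npz")["p"];z=p[...,2]
m=np.zeros(z.shape,bool);m[60:112,325:455]=1;m&=z>.15
q=p[m]
for y in np.arange(-.34,-.04,.02):
    s=q[abs(q[:,1]-y)<.008]
    c=s[s[:,2]>.17]; 
    print(round(y,2),len(s),"xmin",np.sort(s[:,0])[:3].round(4),"z",np.median(s[:,2]).round(3))
m=np.zeros(z.shape,bool);m[108:150,340:410]=1;m&=(z>.1)
q=p[m];print("top panel")
for y in np.arange(-.22,-.08,.015):
    s=q[abs(q[:,1]-y)<.008]; 
    if len(s): k=s[:,0].argmax();print(round(y,3),s[k].round(4), s[s[:,2].argmax()].round(4))
S=np.load("scene0.npz");q=S["p"][130:270,390:540].reshape(-1,3)
# chest front face from scene view
for y in np.arange(-.36,-.0,.03):
    s=q[(abs(q[:,1]-y)<.01)&(q[:,0]>.69)]; 
    for a,b in((.02,.08),(.08,.14),(.14,.18),(.18,.4)):
        t=s[(s[:,2]>a)&(s[:,2]<b)]
        if len(t):print("sc",round(y,2),a,np.percentile(t[:,0],[1,10,50]).round(3),t[:,2].max().round(3))
cv2.imwrite("pics/sc1.png",cv2.resize(S["f"][130:275,340:540],None,fx=4,fy=4,interpolation=cv2.INTER_CUBIC)[:600])
E
```

```text
-0.34 208 xmin [0.7565 0.7565 0.7565] z 0.162
-0.32 183 xmin [0.7555 0.7559 0.756 ] z 0.163
-0.3 207 xmin [0.7545 0.7549 0.755 ] z 0.17
-0.28 207 xmin [0.7574 0.7583 0.7584] z 0.162
-0.26 210 xmin [0.757  0.7575 0.7576] z 0.161
-0.24 215 xmin [0.7566 0.7568 0.7568] z 0.161
-0.22 216 xmin [0.7562 0.7565 0.7566] z 0.162
-0.2 232 xmin [0.7531 0.7533 0.7535] z 0.162
-0.18 220 xmin [0.7536 0.7547 0.7551] z 0.162
-0.16 226 xmin [0.7552 0.7559 0.7559] z 0.162
-0.14 220 xmin [0.7556 0.7564 0.7565] z 0.161
-0.12 220 xmin [0.7556 0.7557 0.7557] z 0.161
-0.1 213 xmin [0.7551 0.7557 0.7558] z 0.168
-0.08 232 xmin [0.7555 0.7558 0.7562] z 0.169
-0.06 229 xmin [0.7548 0.7551 0.7555] z 0.162
-0.04 75 xmin [0.7555 0.7567 0.757 ] z 0.161
top panel
-0.205 [ 0.6756 -0.1978  0.1555] [ 0.6642 -0.2038  0.1601]
-0.19 [ 0.6803 -0.1841  0.1493] [ 0.6673 -0.1944  0.1587]
-0.175 [ 0.6893 -0.1685  0.18  ] [ 0.6882 -0.1704  0.1835]
-0.16 [ 0.6929 -0.157   0.1771] [ 0.6859 -0.1583  0.1837]
-0.145 [ 0.6953 -0.1425  0.1787] [ 0.6932 -0.1393  0.1859]
-0.13 [ 0.6985 -0.1332  0.177 ] [ 0.6943 -0.1373  0.1824]
-0.115 [
[... 886 characters left out ...]
02 [0.744 0.758 0.76 ] 0.079
sc -0.18 0.08 [0.752 0.754 0.758] 0.14
sc -0.18 0.14 [0.755 0.765 0.84 ] 0.18
sc -0.18 0.18 [0.848 0.849 0.856] 0.187
sc -0.15 0.02 [0.756 0.758 0.76 ] 0.08
sc -0.15 0.08 [0.757 0.758 0.759] 0.14
sc -0.15 0.14 [0.756 0.762 0.838] 0.179
sc -0.15 0.18 [0.691 0.85  0.856] 0.186
sc -0.12 0.02 [0.757 0.758 0.76 ] 0.08
sc -0.12 0.08 [0.756 0.758 0.759] 0.139
sc -0.12 0.14 [0.694 0.762 0.846] 0.179
sc -0.09 0.02 [0.758 0.759 0.761] 0.079
sc -0.09 0.08 [0.756 0.758 0.759] 0.138
sc -0.09 0.14 [0.756 0.764 0.839] 0.178
sc -0.06 0.02 [0.759 0.759 0.759] 0.08
sc -0.06 0.08 [0.756 0.757 0.76 ] 0.14
sc -0.06 0.14 [0.757 0.761 0.841] 0.17
sc -0.03 0.14 [0.846 0.852 0.88 ] 0.162
```

View pics/sc1.png

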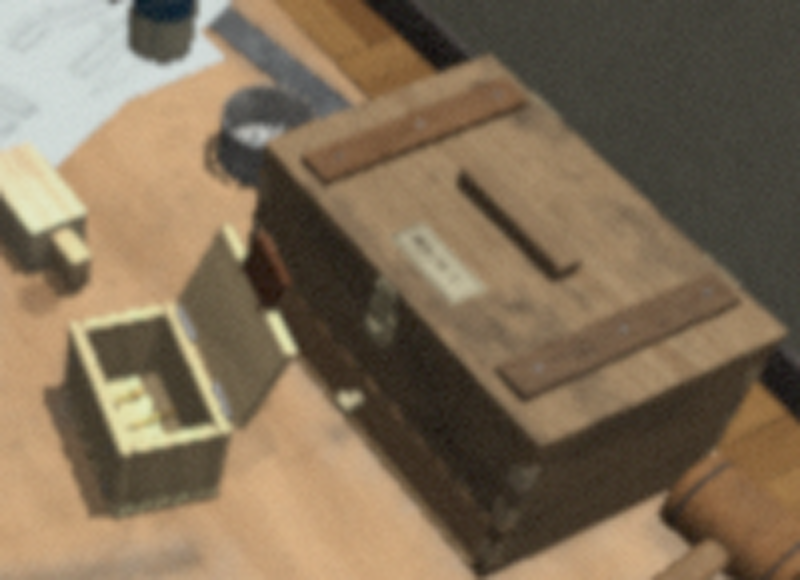

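The chest front is at x≈0.755 and its top at z≈0.17. That leaves about 55 mm behind the small lid's tab, which is enough for closed fingers pointing down. I'll push the small lid first.

```bash
cat >> h.py <<'E'
from scipy.spatial.transform import Rotation as R
def quat(yaw,pitch):
    "tool z: pitch below horizontal along heading yaw; tool y along the box's y"
    c,s=np.cos(yaw),np.sin(yaw)
    z=np.array([c*np.cos(pitch),s*np.cos(pitch),-np.sin(pitch)]);y=np.array([-s,c,0])
    q=R.from_matrix(np.stack([np.cross(y,z),y,z],1)).as_quat()
    return [q[3],q[0],q[1],q[2]],z
class Box:
    def __init__(s,hinge,yaw): s.h=np.array([*hinge,.08]);s.yaw=yaw;s.x=np.array([np.cos(yaw),np.sin(yaw),0])
    def tip(s,lx,z,zt):  # TCP for fingertips at box-x lx from hinge, height z
        p=s.h+lx*s.x;p[2]=z;return p-.008*zt
small=Box((.651,-.145),-.217); large=Box((.6525,.275),.091)
E
python3 - <<'E'
from h import *
q,zt=quat(small.yaw,np.pi/2)
A=small.tip(.074,.27,zt);B=small.tip(.074,.15,zt);C=small.tip(-.015,.15,zt)
for P in(A,B,C):print(P.round(3),inverse_kinematics(P,q))
j=state()["joint_pos"]
close(); move_to(A,q); print(state()["time"],state()["ee_pos"])
move_l(B,.1); print(state()["ft_force"])
move_l(small.tip(.02,.15,zt),.05); print(state()["ft_force"])
move_l(C,.05); print(state()["ft_force"])
move_l(small.tip(-.015,.27,zt),.2); hold(.3)
print(state()["time"])
im=get_image("top");cv2.imwrite("pics/top1.png",im["frame"])
p=pts(im);z=p[...,2]
m=np.zeros(z.shape,bool);m[125:195,330:405]=1;print(np.histogram(z[m],np.arange(0,.4,.02)))
E
```

```text
[ 0.723 -0.161  0.278] [-2.64844418e-01  5.39930760e-01  6.04868701e-01 -4.44089210e-16
  1.99679319e+00 -1.61864074e+00]
[ 0.723 -0.161  0.158] [-2.64844418e-01  4.84255179e-01  8.92900364e-01 -4.44089210e-16
  1.76443711e+00 -1.61864074e+00]
[ 0.636 -0.142  0.158] [-0.27138114  0.22905305  1.20652212  0.          1.70601748 -1.62517746]
4.725 [ 0.7234367  -0.15986747  0.27809956]
[ 0.53172462  0.13959678 -0.14745681]
[ 0.37658294 -0.41596846 -0.09436536]
[ 0.49466218 -0.11922342 -0.19441053]
9.2083
(array([604,   0,   0,   2, 956,   0,   0,   0,   0,   0,   0,   0,   0,
         7,   4,   0,   2,  28, 267]), array([0.  , 0.02, 0.04, 0.06, 0.08, 0.1 , 0.12, 0.14, 0.16, 0.18, 0.2 ,
       0.22, 0.24, 0.26, 0.28, 0.3 , 0.32, 0.34, 0.36, 0.38]))
```

The small lid appears shut: the box's top is now a flat patch at z≈0.09. Next is the large lid. I'll slide in along a 45° tool axis under the tab, which clears the turquoise box, then sweep an arc about the hinge.

```bash
python3 - <<'E'
from h import *
q,zt=quat(large.yaw,np.pi/4)
F=large.tip(-.114,.036,zt)
a0=np.arctan2(-.044,.114)
al=np.linspace(a0,1.72,14)[1:]; rr=np.linspace(.121,.102,13)
arc=[large.tip(-r*np.cos(a),.08+r*np.sin(a),zt) for a,r in zip(al,rr)]
pre=F-.2*zt
out=arc[-1]+np.array([-.15*np.cos(.091),0,.03])
for P in[pre,F]+arc+[out]:
    s=inverse_kinematics(P,q); print(P.round(3),None if s is None else np.round(s,2))
up=np.array(state()["ee_pos"])
move_to(pre,q); print(state()["time"])
move_l(F,.08); print(state()["ft_force"])
im=get_image("wrist");cv2.imwrite("pics/w1.png",im["frame"])
for i,P in enumerate(arc[:3]): move_l(P,.05); print(state()["ft_force"].round(2))
im=get_image("scene");cv2.imwrite("pics/s2.png",im["frame"][80:300,150:500])
print(state()["time"])
E
```

```text
[0.393 0.251 0.183] None
[0.533 0.264 0.042] [ 0.6  -0.4   2.19 -0.56  0.71 -0.75]
[0.529 0.264 0.061] [ 0.61 -0.44  2.18 -0.53  0.75 -0.78]
[0.528 0.264 0.08 ] [ 0.61 -0.46  2.17 -0.51  0.79 -0.81]
[0.53  0.264 0.099] [ 0.61 -0.48  2.14 -0.49  0.83 -0.84]
[0.535 0.264 0.117] [ 0.6  -0.48  2.11 -0.47  0.85 -0.87]
[0.543 0.265 0.134] [ 0.59 -0.47  2.07 -0.46  0.87 -0.9 ]
[0.554 0.266 0.149] [ 0.58 -0.45  2.03 -0.44  0.89 -0.92]
[0.566 0.267 0.162] [ 0.56 -0.42  1.99 -0.42  0.89 -0.95]
[0.58  0.268 0.173] [ 0.55 -0.39  1.94 -0.41  0.9  -0.97]
[0.596 0.27  0.181] [ 0.53 -0.35  1.9  -0.4   0.9  -1.  ]
[0.612 0.271 0.187] [ 0.51 -0.31  1.86 -0.38  0.89 -1.01]
[0.629 0.273 0.189] [ 0.5  -0.27  1.82 -0.37  0.88 -1.03]
[0.646 0.274 0.189] [ 0.49 -0.23  1.78 -0.36  0.87 -1.04]
[0.662 0.276 0.187] [ 0.47 -0.18  1.75 -0.36  0.86 -1.06]
[0.513 0.276 0.217] [ 0.66 -0.55  1.98 -0.45  1.06 -0.91]Traceback (most recent call last):
  File "<stdin>", line 12, in <module>
bench.IKError: the arm cannot take that pose within its joint ranges
```

```bash
python3 - <<'E'
from h import *
q,zt=quat(large.yaw,np.pi/4)
F=large.tip(-.114,.036,zt)
a0=np.arctan2(-.044,.114)
al=np.linspace(a0,1.72,14)[1:]; rr=np.linspace(.121,.102,13)
arc=[large.tip(-r*np.cos(a),.08+r*np.sin(a),zt) for a,r in zip(al,rr)]
np.save("arc.npy",arc)
for d in(.12,.1,.08,.07):
    pre=F-d*zt
    s=inverse_kinematics(pre,q)
    if s is not None: break
print(d,pre,s)
above=pre.copy();above[2]=.23
above=above if inverse_kinematics(above,q) is not None else np.array([.513,.262,.217])
move_to(above,q); print(state()["time"],state()["ee_pos"])
move_l(pre,.1)
move_l(F,.06); print(state()["ft_force"])
for i,P in enumerate(arc[:4]): move_l(P,.05); print(state()["ft_force"].round(2))
im=get_image("scene");cv2.imwrite("pics/s2.png",cv2.resize(im["frame"][80:290,150:460],None,fx=2.5,fy=2.5))
print(state()["time"])
E
```

```text
0.12 [0.44883652 0.2564153  0.12650967] [ 0.7354779  -0.74008253  2.25304596 -0.52195921  1.01989615 -0.78989633]
10.8917 [0.4493994  0.25608178 0.23092115]
[-0.19438348  0.83644502  0.35972716]
[ 0.05  0.41 -0.85]
[-0.13 -0.82 -1.15]
[-0.56  0.51 -0.74]
[-0.74 -0.21 -1.53]
16.4083
```

View pics/s2.png

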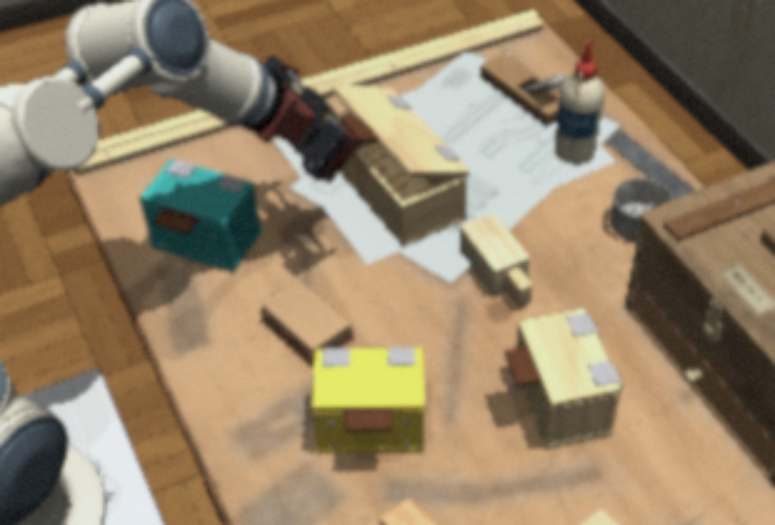

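The picture shows the small lid shut at (570,350) and the large lid rising on the finger at (400,130), with nothing else disturbed. I'll continue the arc.

```bash
python3 - <<'E'
from h import *
q,zt=quat(large.yaw,np.pi/4)
arc=np.load("arc.npy")
for P in arc[4:]: move_l(P,.05); print(state()["ft_force"].round(2))
hold(.5)
b=arc[-1]-.13*large.x+[0,0,.04]
move_l(b,.12); hold(.5)
im=get_image("scene");cv2.imwrite("pics/s3.png",cv2.resize(im["frame"][80:290,150:460],None,fx=2.5,fy=2.5))
im=get_image("top");p=pts(im);z=p[...,2]
m=np.zeros(z.shape,bool);m[90:165,150:270]=1;m&=(z>.11)&(z<.25)&(p[...,0]>.655)
Q=p[m];c=Q.mean(0);_,_,V=np.linalg.svd(Q-c,full_matrices=False);print(len(Q),c,V[2],Q.max(0))
m=np.zeros(z.shape,bool);m[125:195,335:402]=1;m&=(z>.075)&(z<.12)
Q=p[m].astype(np.float32);print("small",cv2.minAreaRect(Q[:,:2]),np.percentile(Q[:,2],[1,50,99]))
print(state()["time"],state()["ee_pos"])
E
```

```text
[-1.37 -0.64 -0.43]
[-0.48  0.04 -0.04]
[-1.57 -0.58 -0.55]
[-0.28  0.14 -0.29]
[ 0.9  -0.49  0.05]
[-0.29  0.09 -0.68]
[ 0.54  0.63 -0.73]
[ 0.25 -0.48 -0.64]
[ 0.3  -0.18 -0.28]
1577 [0.67430074 0.27461159 0.15271561] [ 0.93400066  0.0799375  -0.34821368] [0.69718505 0.37710809 0.20410209]Traceback (most recent call last):
  File "<stdin>", line 13, in <module>
cv2.error: OpenCV(4.12.0) /io/opencv/modules/imgproc/src/convhull.cpp:143: error: (-215:Assertion failed) total >= 0 && (depth == CV_32F || depth == CV_32S) in function 'convexHull'
```

View pics/s3.png

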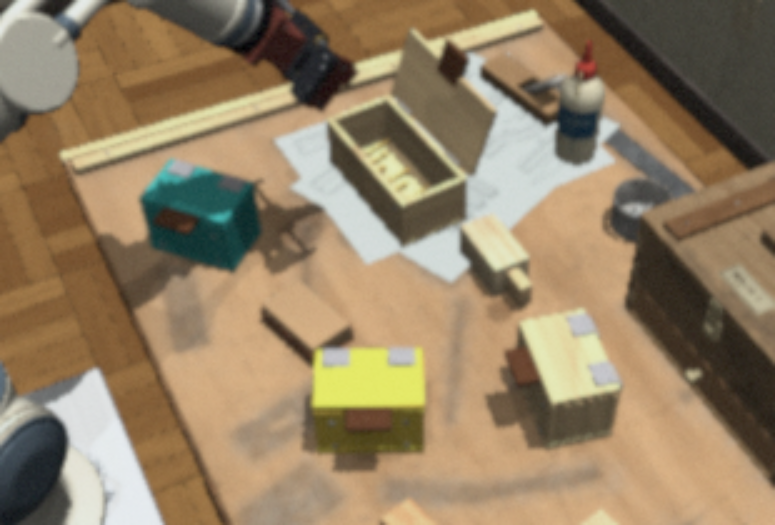

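The large lid leans back open at (445,100), with a fitted angle of about 1.9 rad. The small lid is shut, both boxes are in place, and the arm is clear of everything.

```bash
python3 -c "
from h import *
print(state()['time'],state()['ee_pos']);print(job_done())"
```

```text
23.3083 [0.53253408 0.26403625 0.22653542]
the job is handed in; nothing more can be done
None
```

I handed the job in at about 23 s: the last pictures show the small lid shut, the large lid leaning back fully open, and the boxes and other items where they started; no verdict came back.

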